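# Sweep the brass bag feet into the tray

### The job

Three loose brass bag feet are lying on the leatherworker's bench. With the fingertips, sweep all three across the bench and in through the open front of the metal tray, until each lies wholly inside it, past the lip. Only push them along the surface, never lift or carry them, and leave the jar, the tape roll and the awl where they are.

Things in the scene. Friction and masses are not known exactly. Their poses are not given: they have to be found in the camera images.
- stud0: brass bag foot (a domed solid button): round, 26 mm across, 14 mm tall, flat underneath, about 35 g, loose, standing dome up on the bench. Origin: centre of its flat underside, z up along its axis. All three are alike.
- stud1: brass bag foot (a domed solid button): round, 26 mm across, 14 mm tall, flat underneath, about 35 g, loose, standing dome up on the bench. Origin: centre of its flat underside, z up along its axis. All three are alike.
- stud2: brass bag foot (a domed solid button): round, 26 mm across, 14 mm tall, flat underneath, about 35 g, loose, standing dome up on the bench. Origin: centre of its flat underside, z up along its axis. All three are alike.
- tray: bare aluminium tray fixed to the bench, front open. Origin: middle of its floor, at bench level, z up. Floor 2 mm above the bench, 120 mm deep (tray x -60 to +60) by 150 mm wide (tray y -75 to +75). Walls 30 mm high, 3 mm thick, at the back (+x) and both sides. The open front faces tray -x, roughly towards the robot; there a ramped lip (x -75 to -60) rises from the bench to the floor.
- jar: bystander: loose brown glass jar with black cap, 50 mm across, 65 mm tall, upright beside the tray. Origin: centre of its underside.
- tape: bystander: loose roll of cream tape lying flat, 96 mm across, 18 mm tall, with a 76 mm hole. Origin: centre of its underside.
- awl: bystander: loose awl lying on the bench, wooden handle 75 mm long and 22 mm thick, steel point; 127 mm long overall. Origin: at bench level below the handle's axis, 60 mm from the handle's butt; x along it towards the point.

How it is judged (in metres and radians):
At the end, for the whole second after the job is handed in: All three bag feet lie at rest inside the tray between its walls, each wholly past the lip onto the floor (centre at least 12 mm behind the floor's front edge), on or near the tray's floor (underside below 22 mm), and jar, tape roll and awl are within 20 mm of where they started (x of stud0 in the frame of tray between -0.048 and 0.062 m and y of stud0 in the frame of tray between -0.076 and 0.076 m and height (world z) of each of stud0, stud1, stud2 below 0.022 m and linear speed of each of stud0, stud1, stud2 below 0.02 m/s and x of stud1 in the frame of tray between -0.048 and 0.062 m and y of stud1 in the frame of tray between -0.076 and 0.076 m and x of stud2 in the frame of tray between -0.048 and 0.062 m and y of stud2 in the frame of tray between -0.076 and 0.076 m and distance of each of jar, tape, awl from where it was at the start of the episode below 0.02 m); the robot touches nothing.
It fails at once if a bag foot is lifted more than 22 mm off the bench (height (world z) of any of stud0, stud1, stud2 above 0.022 m).
It fails at once if the jar, the tape roll or the awl is moved more than 20 mm or the jar tipped (distance of any of jar, tape, awl from where it was at the start of the episode above 0.02 m or angle between jar's own z axis and vertical above 0.5 rad).
It also fails if it takes over 54 s, if anything falls off the work surface, if the arm or the gripper's body presses on something with over 40 N, if the wrist force passes 120 N, or if a joint passes its speed limit or range.

### The arm

A 6-joint arm with a two-finger parallel gripper is mounted at the origin on the work surface. World frame = base frame: x ahead of the robot, y to its left, z up, the work surface at z = 0. Lengths are in mm, angles in degrees, forces in N, time in s.
With the tool pointing down it reaches from about 300 to 850 mm from the base axis. Payload 4.2 kg.
Tool frame: the origin (TCP) lies at the very end of the fingers, on their centre line; the grasp point (between the pads) lies 19 mm behind it; z points along the fingers, y is the direction in which the jaws open and shut (so a half turn about z gives the same grasp; the last joint's range is limited). The gripper opens to 91 mm and grips with 3 to 60 N. Pads are 32 mm wide; open, the fingers measure 118 mm over their backs; the gripper's body (76 mm by 178 mm) begins 60 mm behind the grasp point.
Start: joints at [-64.802, 18.312, 89.639, -0, 72.044, -1.146], TCP at [255.173, -515.296, 213.976] pointing down, gripper open.
Joint ranges: [-177.97, 177.97], [-48.28, 115.42], [12.27, 149.76], [-77.06, 257.06], [2.81, 150.46], [-146.56, 146.56]. Speed limits (degrees/s): [147.25, 147.25, 180, 180, 180, 180].

### API

Orientations are given as [roll, pitch, yaw] about the fixed x, y, z axes, in that order (R = Rz(yaw) Ry(pitch) Rx(roll)).
In Python, from workcell import * gives the robot as it stands. The module is installed in compiled form; this text tells all that it offers.
- The arm moves only by the tool servo_tool, never from a script. Its argument "plan" is a list that holds one entry, the list of rows, each a list of 7 numbers: the shift along the tool's x, y, z in mm, then the turn, a rotation vector about the tool's x, y, z in rad, then the opening, from 0 (shut) to 1 (fully open). A call has 1 to 20 rows; each row is the pose to reach, as a shift and turn from the pose commanded when the call began, along the tool's axes at that moment; what a row does not reach only later rows make up. A row lasts 1/10 s, in which the tool goes at most 50 mm and 8.59 degrees, less where a joint would pass 70% of its speed; a pose out of reach is approached as far as the arm can. A call with a gripper value outside its range is refused whole. The fingers move at their own pace and stop on an object; "squeeze" is the grip in N (left out, the last holds). Time passes only in rows, so rows that repeat a pose let the fingers close. It gives the time, the measured TCP pose, the force and the opening at its end, in the units of the state.
- state(): the state, without advancing time (a new reading comes with each control period).
- grab_frame(name): name is "side" or "top" or "wrist"; returns a dict with "color" (420x560x3 uint8, red, green, blue), "range_z" (420x560 float32, mm along the optical axis (not along the pixel's ray), 0 where there is no reading), "fx", "fy", "cx", "cy" (pixels), "rvec" (rotation vector, rad) and "tvec" (3), from world to camera coordinates, as OpenCV has them; the wrist camera has in their place "tool_from_camera" (4x4, takes a point from camera to tool coordinates, whose origin is the TCP and whose axes are the flange's). Camera axes: x right, y down, z forward; pixel columns grow to the right and rows downward; lengths in mm; the calibration is good to about 2 mm. A picture is of the moment at which its call begins: read the wrist's pose just before it.
- job_done(): hands the job in, once; it reports no verdict.
The state is a dict: "time_s": time; "qpos": joint angles; "qvel": joint speeds; "effort": joint torques, N m; "ee_pos": TCP position; "ee_rot": TCP orientation; "force": force on the tool from outside, world axes, zero at the start; "torque": the same for the moment, N m; "gripper_width": finger opening in mm.
Only numpy, scipy, OpenCV 4.12 (cv2) and the standard library are available. Lean on these libraries where they do the work, as an engineer would, in place of code of your own. Each camera call takes 0.05 s, during which the arm holds its last target.

## Working session

There is one attempt and no reset: what is moved stays moved. The work goes in short steps, Python scripts to look and compute and a tool call to move; the robot and the scene stay as the last step left them, time stands still between calls to the robot, and variables do not carry over. Pictures are saved under pics/ and viewed, and the job is handed in when it is done.

Besides the shell and the picture viewer there is one more tool, called after "Emit:" as a command line: name --argument value ..., lists and objects as JSON in quotes. servo_tool: Moves the arm, as the interface text tells. Its arguments: {"type":"object","properties":{"plan":{"type":"array"},"squeeze":{"type":"number"}},"required":["plan"]}

```bash
mkdir -p pics; python3 - <<'E'
from workcell import *
import cv2,numpy as np
s=state();print(s)
for n in("top","side"):
    f=grab_frame(n);cv2.imwrite(f"pics/{n}0.png",f["color"][:,:,::-1]);np.savez(f"{n}0.npz",**f)
    print(n,f["fx"],f["cx"],f["cy"],f["rvec"],f["tvec"])
E
```

```text
{'time_s': 0.0, 'qpos': array([-6.48015222e+01,  1.83508696e+01,  8.97062834e+01, -3.48272737e-04,
        7.20423476e+01, -1.14588618e+00]), 'qvel': array([-0.03823559, -0.00052553,  0.0535829 , -0.00766085, -0.10053138,
       -0.06414012]), 'effort': array([-1.44460901e-03, -4.12458050e+01, -2.31980413e+01,  7.26310839e-02,
        4.59195999e-02, -1.58271914e-04]), 'ee_pos': array([ 254.95229492, -514.83230475,  213.12883357]), 'ee_rot': array([-1.79900513e+02, -1.65877460e-03,  2.63444702e+01]), 'force': array([-0.04309518,  0.04053477,  0.25733686]), 'torque': array([-0.06626995, -0.02054225, -0.02317093]), 'gripper_width': 91.44264912212742}
top 390.1744418505722 276.19091640344766 206.00582106316853 [ 2.19371318 -2.13413053  0.07407836] [  3.60135879 532.90798969 807.28398603]
side 447.298258171835 275.68972625331253 206.74101531958524 [ 0.92928039 -2.41974596  1.12171775] [384.13612529 251.05878102 670.75739072]
```

View pics/top0.png

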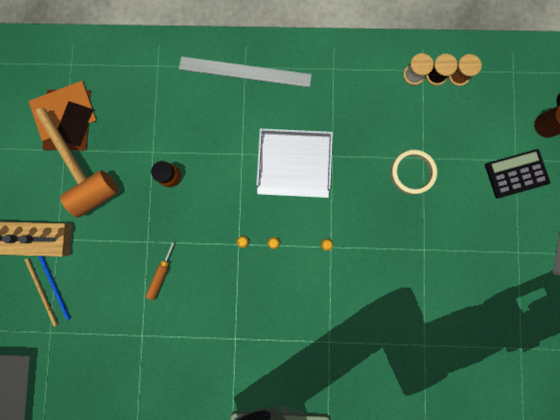

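View pics/side0.png

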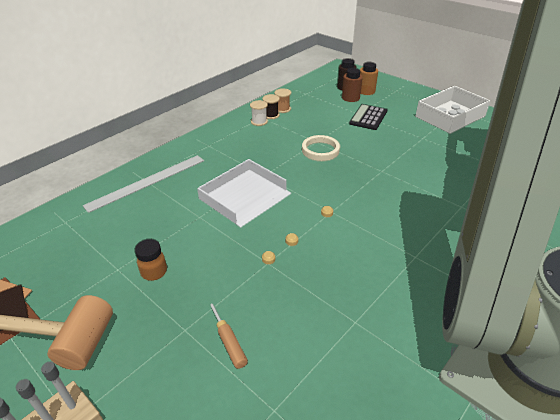

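The top view shows the studs at about (243,242), (273,243) and (327,245), with the tray's open lip facing them along row ~195. The jar is at (166,174), the tape at (415,172) and the awl at (160,272). Next I'll measure these.

```bash
cat > h.py <<'E'
import cv2,numpy as np
def unproj(f,u,v,z=None):
    R=cv2.Rodrigues(np.array(f["rvec"]))[0];t=np.array(f["tvec"]).ravel()
    d=np.array([(u-f["cx"])/f["fx"],(v-f["cy"])/f["fy"],1.])
    c=-R.T@t;w=R.T@d
    if z is None: return c+w*float(f["range_z"][int(round(v)),int(round(u))])
    return c+w*(z-c[2])/w[2]
def studs(f,z=7):
    hsv=cv2.cvtColor(np.ascontiguousarray(f["color"]),cv2.COLOR_RGB2HSV)
    m=cv2.inRange(hsv,(10,120,100),(30,255,255))
    n,_,st,ce=cv2.connectedComponentsWithStats(m)
    return [(ce[i].round(1),st[i,4],unproj(f,*ce[i],z).round(1)) for i in range(1,n) if st[i,4]>15]
E
python3 - <<'E'
from h import *
f=dict(np.load("top0.npz"));g=dict(np.load("side0.npz"))
for r in studs(f): print(r)
print('side')
for r in studs(g): print(r)
for u,v in[(243,242),(273,243),(327,245),(295,170),(200,300)]: print(u,v,unproj(f,u,v).round(1))
c=cv2.resize(f["color"][115:275,225:345],None,fx=5,fy=5,interpolation=cv2.INTER_CUBIC)[:,:,::-1]
cv2.imwrite("pics/crop0.png",cv2.resize(c,(450,600)))
cv2.imwrite("pics/crop1.png",cv2.resize(f["color"][150:310,130:230],None,fx=3.75,fy=3.75,interpolation=cv2.INTER_CUBIC)[:,:,::-1])
E
```

```text
(array([445.6,  66.1]), np.int32(1278), array([ 857.3, -349.8,    7. ]))
(array([410.4,  78.4]), np.int32(50), array([ 827.3, -271.9,    7. ]))
(array([ 69.1, 147.2]), np.int32(3407), array([653.6, 484.6,   7. ]))
(array([ 91.8, 118. ]), np.int32(48), array([721.6, 438.2,   7. ]))
(array([ 32.7, 238.4]), np.int32(1706), array([448.9, 549.4,   7. ]))
(array([242.2, 241.5]), np.int32(108), array([455.3,  90.1,   7. ]))
(array([273.1, 242.6]), np.int32(109), array([454.7,  23. ,   7. ]))
(array([326.4, 244.4]), np.int32(111), array([454.2, -91.7,   7. ]))
(array([ 40.3, 291.4]), np.int32(231), array([335.4, 523. ,   7. ]))
(array([156.5, 280.2]), np.int32(353), array([367.1, 271.7,   7. ]))
side
(array([366.8,  81.3]), np.int32(394), array([ 749.6, -688.9,    7. ]))
(array([283.3, 103.4]), np.int32(139), array([ 851.5, -397.7,    7. ]))
(array([327.1, 212.4]), np.int32(50), array([450.9, -86.5,   7. ]))
(array([291.5, 241. ]), np.int32(50), array([450.8,  29.1,   7. ]))
(array([152., 268.]), np.int32(486), array([598.3, 256.4,   7. ]))
(array([268.4, 259.3]), np.int32(53), array([451.1,  95.7,   7. ]))
(array([  5.2, 284.8]), np.int32(94), array([763.4, 458. ,   7. ]))
(array([ 25.8, 291.2]), np.int32(48), array([720.8, 439.6,   7. ]))
(array([ 82.1, 339.9]), np.int32(1624), array([554. , 423.6,   7. ]))
(array([ 31.1, 313.6]), np.int32(63), array([666. , 455.3,   7. ]))
(array([232.4, 345.9]), np.int32(387), array([366.1, 269.8,   7. ]))
(array([  4.2, 336.7]), np.int32(74), array([653.9, 505.3,   7. ]))
243 242 [454.2  87.4  14.8]
273 243 [453.9  23.   15.1]
327 245 [452.9 -92.3  13.6]
295 170 [ 6.159e+02 -2.050e+01 -3.000e-01]
200 300 [327.  177.4  -0.7]
```

View pics/crop0.png

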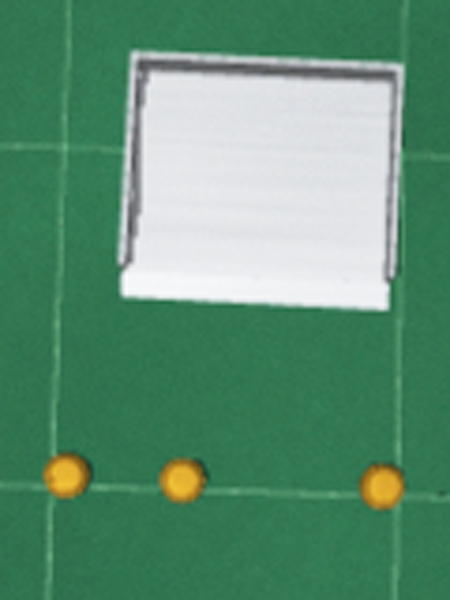

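View pics/crop1.png

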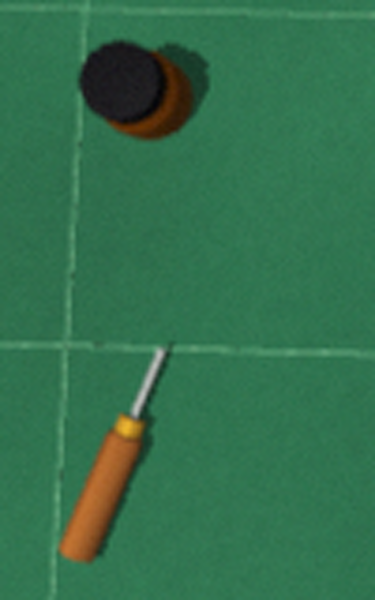

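```bash
python3 - <<'E'
from h import *
f=dict(np.load("top0.npz"))
P={}
for n,cx,cy,z in[("lipL",121,297,0),("lipR",389,310,0),("backL",132,52,30),("backR",402,64,30),("frontwallL",120,262,30),("frontwallR",392,280,0)]:
    P[n]=unproj(f,225+cx/3.75,115+cy/3.75,z);print(n,P[n].round(1))
m=(P["lipL"]+P["lipR"])/2;b=(P["backL"]+P["backR"])/2
d=P["lipL"]-P["lipR"];print("width",np.hypot(*d[:2]),"yaw from lip",np.degrees(np.arctan2(-d[0],d[1])))
d=P["backL"]-P["backR"];print("width",np.hypot(*d[:2]),"yaw",np.degrees(np.arctan2(-d[0],d[1])))
d=b-m;print("len",np.hypot(*d[:2]),"yaw",np.degrees(np.arctan2(d[1],d[0])))
for n,cx,cy,z in[("awltip",165,348,5),("butt",78,555,11),("jarbase",158,105,0)]:
    print(n,unproj(f,130+cx/3.75,150+cy/3.75,z).round(1))
print("tape",unproj(f,415,172,10))
for n,o in (("lid",None),): print(unproj(f,163,173,65))
E
```

```text
lipL [559.8  61.3   0. ]
lipR [556.2 -95.8   0. ]
backL [698.3  57.4  30. ]
backR [694.7 -97.6  30. ]
frontwallL [576.2  60.3  30. ]
frontwallR [573.9 -97.3   0. ]
width 157.10376735945923 yaw from lip -1.3071959080410573
width 155.03049413464822 yaw -1.3229401623849526
len 138.47565839912042 yaw -1.1721242664219018
awltip [448.1 238.6   5. ]
butt [329.6 280.6  11. ]
jarbase [591.1 251.7   0. ]
tape [ 615.95524776 -280.35274577   10.        ]
[590.83062378 251.87000531  65.        ]
```

The tray is at about (633,-19) with yaw -1.2°. The measured width of 155–157 mm fits the nominal 156, and stud tops read ~14.5 mm, which fits 14. The studs are at about (454,-91), (454,23) and (454,90), but the side camera differs by ~5 mm in y. I'll go above the bench and settle that with the wrist camera.

```bash
cat >> h.py <<'E'
def mv(cur,tgt):
    "cur,tgt = x,y,z,yaw(deg); shift in tool axes, turn about tool z"
    p=np.radians(cur[3]);d=np.array(tgt[:3])-np.array(cur[:3])
    return np.round([np.cos(p)*d[0]+np.sin(p)*d[1],np.sin(p)*d[0]-np.cos(p)*d[1],-d[2],-np.radians(tgt[3]-cur[3])],3)
E
python3 -c "
from h import *
print(mv((255.17,-515.3,213.98,26.34),(395,-105,180,16.4)))"
```

```text
[ 3.07361e+02 -3.05659e+02  3.39800e+01  1.73000e-01]
```

Emit:
servo_tool --plan '[[[10,-10,1,0.01,0,0,0.5],[35,-35,4,0,0,0.02,0.16],[70,-70,8,0,0,0.04,0.16],[105,-105,12,0,0,0.06,0.16],[140,-140,16,0,0,0.08,0.16],[175,-175,20,0,0,0.1,0.16],[210,-209,24,0,0,0.12,0.16],[245,-243,28,0,0,0.14,0.16],[275,-274,31,0,0,0.16,0.16],[297,-296,33,0,0,0.173,0.16],[307,-306,34,0,0,0.173,0.16],[307,-306,34,0,0,0.173,0.16],[307,-306,34,0,0,0.173,0.16]]]' --squeeze 10

```text
time_s: 1.4
ee_pos: [394.0, -104.5, 179.8]
ee_rot: [-180.0, 0.0, 16.5]
force: [-0.3, -0.7, 0.3]
gripper_width: 14.6
```

```bash
python3 - <<'E'
from workcell import *
from h import *
from scipy.spatial.transform import Rotation as Ro
s=state();print(s["time_s"],s["ee_pos"],s["ee_rot"],s["gripper_width"],s["force"])
f=grab_frame("wrist");cv2.imwrite("pics/w1.png",f["color"][:,:,::-1])
T=np.array(f["tool_from_camera"])
R=Ro.from_euler("xyz",s["ee_rot"],degrees=True).as_matrix()
W=np.eye(4);W[:3,:3]=R;W[:3,3]=s["ee_pos"];C=W@T
Rc=C[:3,:3].T;f["rvec"]=cv2.Rodrigues(Rc)[0];f["tvec"]=-Rc@C[:3,3]
np.savez("w1.npz",**{k:f[k] for k in f})
for r in studs(f): print(r)
g=grab_frame("top")
for r in studs(g): print("top",r)
E
```

```text
1.4 [ 394.01676219 -104.47335084  179.84083122] [-1.79996778e+02  3.94179796e-02  1.65027586e+01] 14.55978035338714 [-0.32108939 -0.71907421  0.2670274 ]
(array([114.3,  85. ]), np.int32(554), array([457.6,  89.4,   7. ]))
(array([177.7, 105.3]), np.int32(493), array([456.7,  22.8,   7. ]))
(array([282. , 137.6]), np.int32(421), array([456.2, -91.4,   7. ]))
(array([240.8, 302.6]), np.int32(263), array([247.7, -99.8,   7. ]))
(array([315.1, 302.6]), np.int32(269), array([ 274.2, -189.6,    7. ]))
(array([266.5, 352.2]), np.int32(4931), array([ 184.9, -151.5,    7. ]))
top (array([445.6,  66. ]), np.int32(1282), array([ 857.3, -350. ,    7. ]))
top (array([410.3,  78.4]), np.int32(52), array([ 827.2, -271.8,    7. ]))
top (array([ 69., 147.]), np.int32(3449), array([654. , 484.9,   7. ]))
top (array([ 91.8, 118. ]), np.int32(48), array([721.6, 438.2,   7. ]))
top (array([ 82.9, 144. ]), np.int32(38), array([661.7, 454.1,   7. ]))
top (array([ 32.7, 238.3]), np.int32(1720), array([449.1, 549.6,   7. ]))
top (array([242.1, 241.5]), np.int32(109), array([455.2,  90.1,   7. ]))
top (array([273.2, 242.7]), np.int32(109), array([454.5,  22.9,   7. ]))
top (array([326.6, 244. ]), np.int32(85), array([455., -92.,   7.]))
top (array([ 40.5, 291.7]), np.int32(234), array([334.8, 522.6,   7. ]))
top (array([156.6, 280.2]), np.int32(355), array([367.1, 271.6,   7. ]))
```

View pics/w1.png

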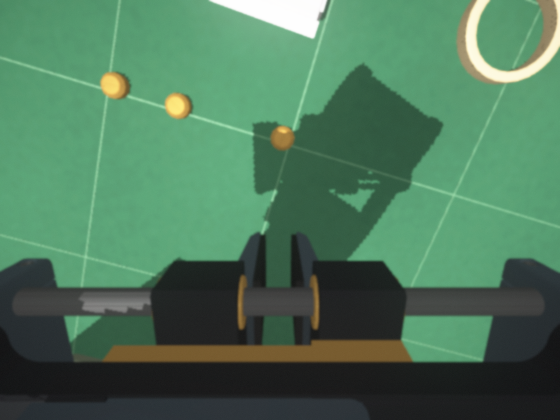

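The wrist camera agrees with the top camera: studs at (456,-91.5), (456,23) and (457,89.5). It shows the partly open fingers as a 14.6 mm notch, at about pixel (280,240), lined up behind the right stud at (282,138). I'll lower behind that stud.

Emit:
servo_tool --plan '[[[2,1,20,0,0,0,0.16],[6,2,55,0,0,0,0.16],[10,3,90,0,0,0,0.16],[12,4,125,0,0,0,0.16],[12,4,150,0,0,0,0.16],[12,4,165,0,0,0,0.16],[12,4,172,0,0,0,0.16],[12,4,175,0,0,0,0.16],[12,4,175,0,0,0,0.16],[12,4,175,0,0,0,0.16]]]'

```text
time_s: 2.5
ee_pos: [407.8, -105.7, 5.7]
ee_rot: [179.9, -0.1, 16.4]
force: [-1.2, -0.3, 0.4]
gripper_width: 14.5
```

Emit:
servo_tool --plan '[[[5,0,0,0,0,0,0.16],[12,0,0,0,0,0,0.16],[18,0,0,0,0,0,0.16],[22,0,0,0,0,0,0.16],[27,0,0,0,0,0,0.16],[34,0,0,0,0,0,0.16],[42,0,0,0,0,0,0.16],[50,0,0,0,0,0,0.16],[58,0,0,0,0,0,0.16],[66,0,0,0,0,0,0.16],[74,0,0,0,0,0,0.16],[82,0,0,0,0,0,0.16],[90,0,0,0,0,0,0.16],[96,0,0,0,0,0,0.16],[100,0,0,0,0,0,0.16],[100,0,0,0,0,0,0.16]]]'

```text
time_s: 4.1
ee_pos: [503.6, -76.9, 4.9]
ee_rot: [180.0, -0.0, 16.4]
force: [-0.1, 0.4, -1.1]
gripper_width: 14.6
```

```bash
cat >> h.py <<'E'
def wframe(name):
    from workcell import state,grab_frame
    from scipy.spatial.transform import Rotation as Ro
    s=state();print(s["time_s"],s["ee_pos"].round(1),s["ee_rot"].round(1),s["force"].round(1))
    f=grab_frame("wrist");cv2.imwrite(f"pics/{name}.png",f["color"][:,:,::-1])
    W=np.eye(4);W[:3,:3]=Ro.from_euler("xyz",s["ee_rot"],degrees=True).as_matrix();W[:3,3]=s["ee_pos"]
    C=W@np.array(f["tool_from_camera"]);Rc=C[:3,:3].T;f["rvec"]=cv2.Rodrigues(Rc)[0];f["tvec"]=-Rc@C[:3,3]
    return f
E
python3 - <<'E'
from h import *
for r in studs(wframe("w2")): print(r)
E
```

```text
4.1 [503.6 -76.9   4.9] [180.   -0.   16.4] [-0.1  0.4 -1.1]
(array([277.6, 215.9]), np.int32(1327), array([531. , -69.5,   7. ]))
(array([  0.8, 262.8]), np.int32(38), array([456.6,  79.7,   7. ]))
(array([ 93.6, 279.3]), np.int32(599), array([461.3,  25.6,   7. ]))
(array([316.1, 306.4]), np.int32(77), array([ 481.6, -108.9,    7. ]))
(array([239.7, 307.6]), np.int32(73), array([467.3, -63.8,   7. ]))
```

View pics/w2.png

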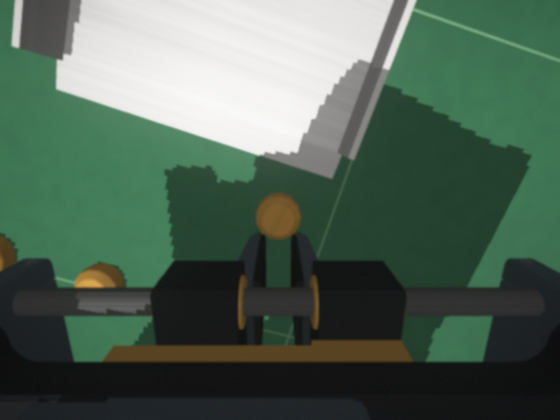

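The stud is seated in the notch at (278,216), about 28 mm ahead of the TCP, and the tray mouth is dead ahead. I'll keep pushing.

Emit:
servo_tool --plan '[[[4,0,0,0,0,0,0.16],[10,0,0,0,0,0,0.16],[17,0,0,0,0,0,0.16],[24,0,0,0,0,0,0.16],[31,0,0,0,0,0,0.16],[38,0,0,0,0,0,0.16],[45,0,0,0,0,0,0.16],[52,0,0,0,0,0,0.16],[59,0,0,0,0,0,0.16],[66,0,0,0,0,0,0.16],[73,0,0,0,0,0,0.16],[80,0,0,0,0,0,0.16],[87,0,0,0,0,0,0.16],[94,0,0,0,0,0,0.16],[101,0,0,0,0,0,0.16],[107,0,0,0,0,0,0.16],[112,0,0,0,0,0,0.16],[115,0,0,0,0,0,0.16],[116,0,0,0,0,0,0.16],[116,0,0,0,0,0,0.16]]]'

```text
time_s: 6.15
ee_pos: [614.3, -44.2, 4.9]
ee_rot: [180.0, 0.0, 16.4]
force: [0.1, 0.6, 0.1]
gripper_width: 14.1
```

```bash
python3 - <<'E'
from h import *
for r in studs(wframe("w3"),9): print(r)
# next: cmd now = from (395,-105,180,16.4) + tool x 228, tool y 4, z 5
p=np.radians(16.4);u=np.array([np.cos(p),np.sin(p)]);v=np.array([np.sin(p),-np.cos(p)])
c=np.array([395,-105])+228*u+4*v;print("cmd",c)
st=np.array([456.5,89.5]);tg=np.array([640,8]);d=tg-st;h=np.degrees(np.arctan2(d[1],d[0]));L=np.hypot(*d);d/=L
s=st-52*d;print("heading",h,"L",L,"start",s)
b=c-40*u;print(mv((*b,90,16.4),(*s,90,h)), mv((*c,5,16.4),(*s,90,h)))
E
```

```text
6.15 [614.3 -44.2   4.9] [180.    0.   16.4] [0.1 0.6 0.1]
(array([277.7, 217.6]), np.int32(1410), array([641.3, -37. ,   9. ]))
(array([239.6, 307.4]), np.int32(62), array([579.4, -30.8,   9. ]))
(array([316.3, 307.4]), np.int32(60), array([592.8, -75.9,   9. ]))
cmd [614.85295202 -44.46340374]
heading -23.94800205212759 L 200.78471057329043 start [408.97646112 110.60718484]
[-113.717 -206.889   -0.       0.704] [-153.717 -206.889  -85.       0.704]
```

View pics/w3.png

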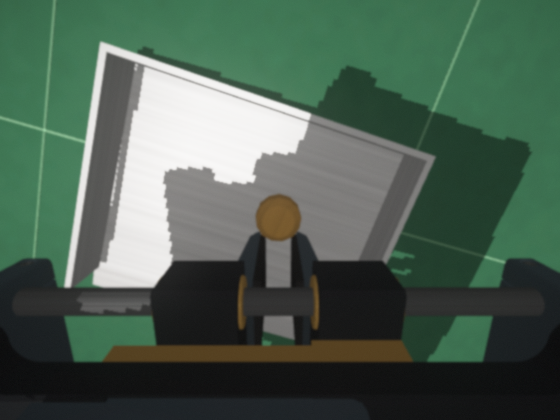

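The first stud lies in the tray at about (641,-37). I'll back off, rise and move over behind the left stud.

Emit:
servo_tool --plan '[[[-8,0,0,0,0,0,0.16],[-22,0,0,0,0,0,0.16],[-38,0,-15,0,0,0,0.16],[-45,0,-45,0,0,0,0.16],[-48,0,-75,0,0,0,0.16],[-55,-15,-85,0,0,0.08,0.16],[-67,-42,-85,0,0,0.18,0.16],[-82,-75,-85,0,0,0.3,0.16],[-98,-108,-85,0,0,0.42,0.16],[-114,-141,-85,0,0,0.54,0.16],[-130,-172,-85,0,0,0.64,0.16],[-144,-195,-85,0,0,0.704,0.16],[-152,-205,-85,0,0,0.704,0.16],[-154,-207,-85,0,0,0.704,0.16],[-154,-207,-85,0,0,0.704,0.16]]]'

```text
time_s: 7.7
ee_pos: [408.4, 110.5, 90.1]
ee_rot: [-180.0, -0.1, -23.8]
force: [-0.1, -0.1, -0.5]
gripper_width: 14.7
```

```bash
python3 - <<'E'
from h import *
for r in studs(wframe("w4"),7): print(r)
E
```

```text
7.7 [408.4 110.5  90.1] [-1.80e+02 -1.00e-01 -2.38e+01] [-0.1 -0.1 -0.5]
(array([ 1.6, 81.6]), np.int32(139), array([593.2, 258. ,   7. ]))
(array([  4.4, 107.7]), np.int32(30), array([577. , 267.9,   7. ]))
(array([353.8, 122.8]), np.int32(863), array([456.8,  23.6,   7. ]))
(array([276. , 156.5]), np.int32(762), array([457.6,  90.2,   7. ]))
(array([131.8, 283.5]), np.int32(133), array([405.9, 257.1,   7. ]))
(array([240.8, 302.3]), np.int32(280), array([348.2, 174.5,   7. ]))
(array([315.1, 302.6]), np.int32(283), array([320. , 111.4,   7. ]))
(array([252.4, 349.8]), np.int32(5960), array([296.1, 187.1,   7. ]))
```

View pics/w4.png

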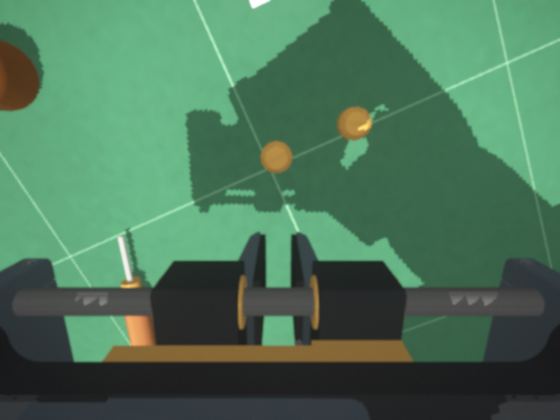

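The target stud at (276,156) sits in line with the notch (column ~278). The middle stud at (354,123) and the awl at lower left are clear of the path. I'll lower and push.

Emit:
servo_tool --plan '[[[0,0,15,0,0,0,0.16],[0,0,40,0,0,0,0.16],[0,0,62,0,0,0,0.16],[0,0,76,0,0,0,0.16],[0,0,83,0,0,0,0.16],[0,0,85,0,0,0,0.16],[4,0,85,0,0,0,0.16],[12,0,85,0,0,0,0.16],[18,0,85,0,0,0,0.16],[22,0,85,0,0,0,0.16],[27,0,85,0,0,0,0.16],[34,0,85,0,0,0,0.16],[42,0,85,0,0,0,0.16],[50,0,85,0,0,0,0.16],[58,0,85,0,0,0,0.16],[66,0,85,0,0,0,0.16],[74,0,85,0,0,0,0.16],[80,0,85,0,0,0,0.16],[84,0,85,0,0,0,0.16],[85,0,85,0,0,0,0.16]]]'

```text
time_s: 9.75
ee_pos: [486.2, 76.2, 4.9]
ee_rot: [-180.0, -0.0, -23.9]
force: [0.4, 0.6, -0.1]
gripper_width: 14.2
```

```bash
python3 - <<'E'
from h import *
for r in studs(wframe("w5"),7): print(r)
E
```

```text
9.75 [486.2  76.2   4.9] [-180.    -0.   -23.9] [ 0.4  0.6 -0.1]
(array([277.8, 217.1]), np.int32(1588), array([511.7,  64.5,   7. ]))
(array([382.2, 259. ]), np.int32(531), array([463. ,  18.6,   7. ]))
(array([240.6, 303.2]), np.int32(240), array([470.2, 108.1,   7. ]))
(array([315.3, 303.3]), np.int32(243), array([451.4,  65.9,   7. ]))
(array([268.1, 352.3]), np.int32(4855), array([430.2, 107.5,   7. ]))
```

View pics/w5.png

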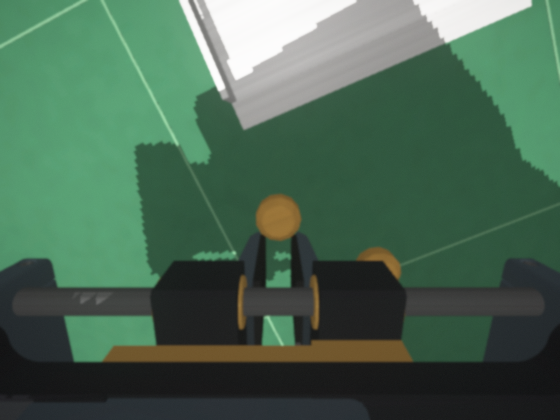

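The stud is seated at (278,217). The left wall's end at (235,100) leaves only ~5 mm to the finger, so I'll drift 8 mm to the right during the push.

Emit:
servo_tool --plan '[[[4,0,0,0,0,0,0.16],[10,1,0,0,0,0,0.16],[17,2,0,0,0,0,0.16],[24,3,0,0,0,0,0.16],[31,4,0,0,0,0,0.16],[38,5,0,0,0,0,0.16],[45,6,0,0,0,0,0.16],[52,7,0,0,0,0,0.16],[59,8,0,0,0,0,0.16],[66,8,0,0,0,0,0.16],[73,8,0,0,0,0,0.16],[80,8,0,0,0,0,0.16],[88,8,0,0,0,0,0.16],[96,8,0,0,0,0,0.16],[104,8,0,0,0,0,0.16],[112,8,0,0,0,0,0.16],[120,8,0,0,0,0,0.16],[126,8,0,0,0,0,0.16],[130,8,0,0,0,0,0.16],[130,8,0,0,0,0,0.16]]]'

```text
time_s: 11.8
ee_pos: [601.9, 16.1, 4.9]
ee_rot: [-180.0, -0.0, -23.9]
force: [-0.0, -0.5, 0.4]
gripper_width: 14.7
```

```bash
python3 - <<'E'
from h import *
for r in studs(wframe("w6"),9): print(r)
c=np.array([605.9,15.0])
from workcell import state
c=state()["ee_pos"][:2]+[.6,0];y0=-23.95
st=np.array([456.5,23]);tg=np.array([608,-16]);d=tg-st;h=np.degrees(np.arctan2(d[1],d[0]));L=np.hypot(*d);d/=L
s=st-52*d;print("heading",h,"L",L,"start",s)
print(mv((*c,5,y0),(*s,90,h)))
E
```

```text
11.8 [601.9  16.1   4.9] [-180.    -0.   -23.9] [-0.  -0.5  0.4]
(array([338.6, 165.6]), np.int32(1686), array([641.2, -37.2,   9. ]))
(array([277.9, 216.8]), np.int32(1512), array([628.1,   4.1,   9. ]))
(array([240.2, 304.2]), np.int32(166), array([586.4,  47.8,   9. ]))
(array([315.5, 303.3]), np.int32(157), array([568.4,   5.5,   9. ]))
(array([292.1, 351.1]), np.int32(1367), array([542.1,  32.3,   9. ]))
(array([207.3, 350.5]), np.int32(26), array([564.5,  81.8,   9. ]))
(array([199.9, 353.7]), np.int32(16), array([564.3,  87.3,   9. ]))
heading -14.435974978975198 L 156.43928534738325 start [406.14180524  35.96349568]
[-1.87015e+02  6.15220e+01 -8.50000e+01 -1.66000e-01]
```

View pics/w6.png

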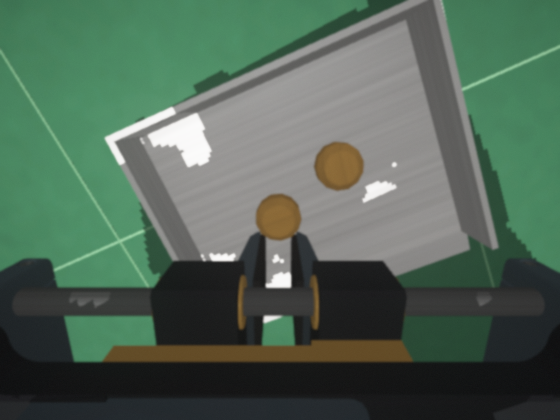

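Two studs now lie inside the tray, at (641,-37) and (628,4). Moving on to the last one.

Emit:
servo_tool --plan '[[[-8,0,0,0,0,0,0.16],[-22,0,0,0,0,0,0.16],[-38,0,-15,0,0,0,0.16],[-46,2,-45,0,0,0,0.16],[-55,5,-75,0,0,0,0.16],[-75,13,-85,0,0,-0.04,0.16],[-105,26,-85,0,0,-0.08,0.16],[-137,40,-85,0,0,-0.12,0.16],[-165,52,-85,0,0,-0.16,0.16],[-182,60,-85,0,0,-0.166,0.16],[-187,62,-85,0,0,-0.166,0.16],[-187,62,-85,0,0,-0.166,0.16],[-187,62,-85,0,0,-0.166,0.16]]]'

```text
time_s: 13.15
ee_pos: [406.5, 35.6, 90.2]
ee_rot: [-180.0, -0.1, -14.4]
force: [0.2, 0.3, 0.1]
gripper_width: 14.5
```

```bash
python3 - <<'E'
from h import *
for r in studs(wframe("w7"),7): print(r)
E
```

```text
13.15 [406.5  35.6  90.2] [-1.80e+02 -1.00e-01 -1.44e+01] [0.2 0.3 0.1]
(array([276.7, 158.4]), np.int32(757), array([456.7,  23.3,   7. ]))
(array([240.8, 302.4]), np.int32(277), array([336.4,  88.8,   7. ]))
(array([315.1, 302.4]), np.int32(283), array([319.4,  21.8,   7. ]))
(array([269. , 352.4]), np.int32(5010), array([276.1,  77.7,   7. ]))
```

View pics/w7.png

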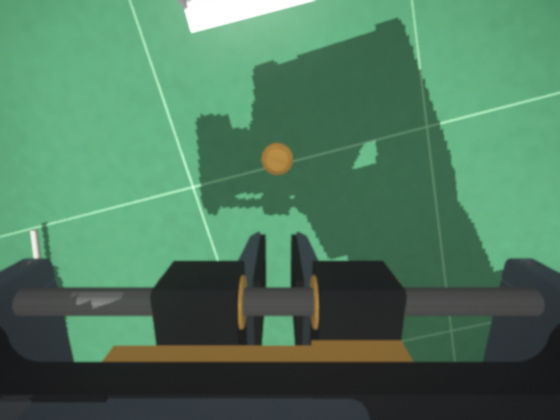

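The last stud at (277,158) is centred on the notch.

Emit:
servo_tool --plan '[[[0,0,15,0,0,0,0.16],[0,0,40,0,0,0,0.16],[0,0,62,0,0,0,0.16],[0,0,76,0,0,0,0.16],[0,0,83,0,0,0,0.16],[0,0,85,0,0,0,0.16],[4,0,85,0,0,0,0.16],[12,0,85,0,0,0,0.16],[18,0,85,0,0,0,0.16],[22,0,85,0,0,0,0.16],[27,0,85,0,0,0,0.16],[34,0,85,0,0,0,0.16],[42,0,85,0,0,0,0.16],[50,0,85,0,0,0,0.16],[58,0,85,0,0,0,0.16],[66,0,85,0,0,0,0.16],[74,0,85,0,0,0,0.16],[80,0,85,0,0,0,0.16],[84,0,85,0,0,0,0.16],[85,0,85,0,0,0,0.16]]]'

```text
time_s: 15.2
ee_pos: [488.1, 14.2, 4.9]
ee_rot: [180.0, -0.0, -14.4]
force: [-0.9, 0.6, -0.2]
gripper_width: 14.8
```

```bash
python3 - <<'E'
from h import *
for r in studs(wframe("w8"),7): print(r)
E
```

```text
15.2 [488.1  14.2   4.9] [180.   -0.  -14.4] [-0.9  0.6 -0.2]
(array([224.3,  10.3]), np.int32(996), array([621. ,   5.9,   7. ]))
(array([277.9, 217.4]), np.int32(1424), array([514.9,   6.8,   7. ]))
(array([240., 306.]), np.int32(123), array([465.1,  43.8,   7. ]))
(array([315.8, 305.7]), np.int32(119), array([453.7,  -1.7,   7. ]))
```

View pics/w8.png

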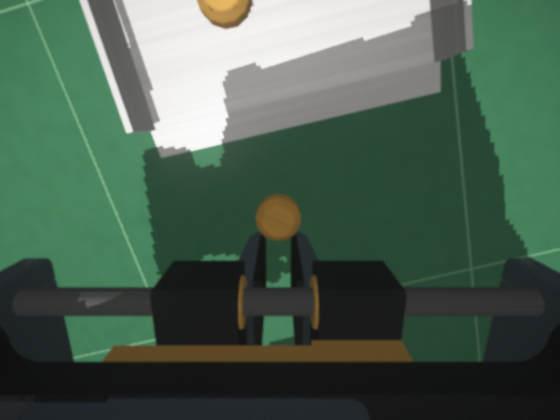

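It's seated at (278,217), the mouth is clear, and I'll make the final push.

Emit:
servo_tool --plan '[[[4,0,0,0,0,0,0.16],[10,0,0,0,0,0,0.16],[16,0,0,0,0,0,0.16],[22,0,0,0,0,0,0.16],[28,0,0,0,0,0,0.16],[34,0,0,0,0,0,0.16],[40,0,0,0,0,0,0.16],[46,0,0,0,0,0,0.16],[52,0,0,0,0,0,0.16],[58,0,0,0,0,0,0.16],[64,0,0,0,0,0,0.16],[70,0,0,0,0,0,0.16],[76,0,0,0,0,0,0.16],[82,0,0,0,0,0,0.16],[88,0,0,0,0,0,0.16],[93,0,0,0,0,0,0.16],[97,0,0,0,0,0,0.16],[98,0,0,0,0,0,0.16],[98,0,0,0,0,0,0.16]]]'

```text
time_s: 17.15
ee_pos: [582.6, -10.1, 4.9]
ee_rot: [180.0, -0.0, -14.4]
force: [0.4, -0.2, -0.5]
gripper_width: 14.7
```

Emit:
servo_tool --plan '[[[-8,0,0,0,0,0,0.16],[-22,0,0,0,0,0,0.16],[-38,0,-15,0,0,0,0.16],[-55,0,-45,0,0,0,0.16],[-75,0,-75,0,0,0,0.16],[-100,0,-110,0,0,0,0.16],[-125,0,-140,0,0,0,0.16],[-145,0,-160,0,0,0,0.16],[-150,0,-165,0,0,0,0.16],[-150,0,-165,0,0,0,0.16],[-150,0,-165,0,0,0,0.16]]]'

```text
time_s: 18.25
ee_pos: [437.2, 27.1, 169.0]
ee_rot: [180.0, 0.0, -14.4]
force: [0.8, -0.5, -0.6]
gripper_width: 14.7
```

```bash
python3 - <<'E'
from h import *
from workcell import grab_frame
f=wframe("w9");g=grab_frame("top");cv2.imwrite("pics/top9.png",g["color"][:,:,::-1])
o=np.array([633,-18.8]);a=np.radians(-1.25);R=np.array([[np.cos(a),np.sin(a)],[-np.sin(a),np.cos(a)]])
for n,x in(("wrist",f),("top",g)):
  for r in studs(x,9):
    if 540<r[2][0]<710 and abs(r[2][1]+19)<90: print(n,r,"tray",(R@(r[2][:2]-o)).round(1))
f0=np.load("top0.npz")["color"].astype(int);d=np.abs(f0-g["color"]).max(2)
for n,(u,v) in dict(jar=(166,174),tape=(415,172),awl=(160,272)).items(): print(n,(d[v-30:v+30,u-30:u+30]>60).sum())
E
```

```text
18.25 [437.2  27.1 169. ] [180.    0.  -14.4] [ 0.8 -0.5 -0.6]
wrist (array([251.2,   6.4]), np.int32(188), array([620.6,   5.3,   9. ])) tray [-12.9  23.8]
wrist (array([277.9,  15.1]), np.int32(258), array([607.5, -17. ,   9. ])) tray [-25.5   1.2]
top (array([303. , 159.1]), np.int32(96), array([638.7, -37.2,   9. ])) tray [  6.1 -18.3]
top (array([283.9, 164.7]), np.int32(96), array([625.2,   4.4,   9. ])) tray [-8.3 23. ]
top (array([293.6, 173. ]), np.int32(94), array([607.4, -17.4,   9. ])) tray [-25.6   0.8]
jar 0
tape 0
awl 560
```

View pics/w9.png

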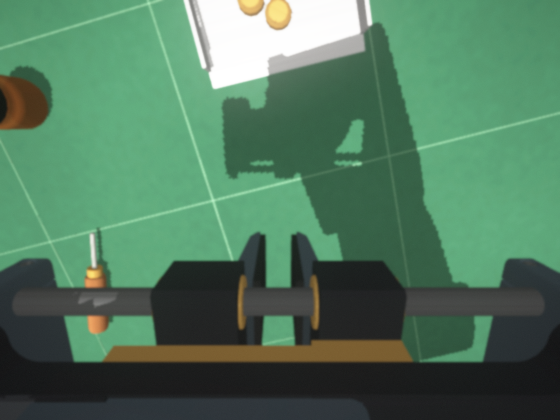

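View pics/top9.png

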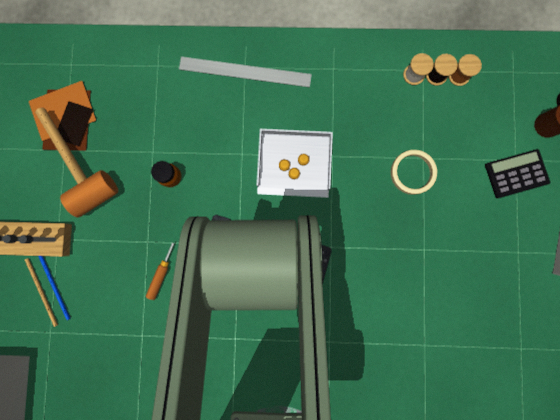

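All three studs are in the tray, at pixels (303,159), (284,165) and (294,173), well past the lip. The jar (166,174) and tape (415,172) haven't changed. The awl's pixel difference comes from the arm overlapping its crop: the tip (172,243) and butt (152,297) match the first picture. Handing in.

```bash
python3 -c "
from workcell import *
print(job_done())"
```

```text
the job is handed in; nothing more can be done
None
```

All three bag feet are in the tray and the job is handed in; no verdict was reported. I set the fingers about 15 mm apart as a notch, with the tips 5 mm above the bench. I pushed the feet in one at a time, then backed off and raised the arm clear, taking about 18 s of the 54 s.

**Feet:** the last top view put them at tray (x, y) of about (6, -18), (-8, 23) and (-26, 1) mm. All three are well past the -48 mm limit and clear of the walls. The last wrist picture showed two of them. It agreed to under 1 mm for the foot nearest the front and to about 5 mm for the second, whose image was cut off at the frame edge.

**Bystanders:**
- **Jar and tape roll:** their pixels did not change from the first picture to the last.
- **Awl:** the automatic difference check flagged it, but only because the arm covered part of that crop. By eye its tip and butt are at the same pixels as before.

**Forces:** the readings at the end of each move were about 1 N.

**Disagreement:** at the start the side camera put the feet about 5 mm away in y from the top view. The wrist camera confirmed the top view, so I used that.

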